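# Clear the tube labeller and hold its tensioner open

## Robot

A 6-joint arm with a two-finger parallel gripper is mounted at the origin on the work surface. World frame = base frame: x ahead of the robot, y to its left, z up, the work surface at z = 0. Lengths are in m, angles in degrees, forces in N, time in s.
With the tool pointing down it reaches from about 0.3 to 0.75 m from the base axis. Payload 8.5 kg.
Tool frame: the origin (TCP) lies at the very end of the fingers, on their centre line; the grasp point (between the pads) lies 19 mm behind it; z points along the fingers, y is the line along which they close (so a half turn about z gives the same grasp; the last joint's range is limited). The gripper opens to 85 mm and grips with 20 to 120 N. Pads are 22 mm wide; open, the fingers measure 114 mm over their backs; the gripper's body (76 mm by 85 mm) begins 54 mm behind the grasp point. The pads swing forward as they close: fully open they stand 13 mm farther back than shut.
Start: joints at [56.133, 21.807, 74.336, -0, 83.858, -12.336], TCP at [0.202, 0.512, 0.2] pointing down, gripper open.
Joint ranges: [-178.18, 178.18], [-50.72, 133.34], [12.68, 142.11], [-81.47, 261.47], [9.98, 163.14], [-165.26, 165.26]. Speed limits (degrees/s): [136.94, 136.94, 180, 180, 180, 180].

## Interface

Orientations are given as a 3x3 rotation matrix whose columns are the frame's x, y, z axes.
In Python, from rig import env, imaging gives the robot as it stands. The module is installed in compiled form; this text tells all that it offers.
- The arm moves only by the tool arm_command, never from a script. Its arguments are lists of equal length, an entry for each row: "turn": the turn, a rotation vector about the tool's x, y, z in units of 5 degrees (1.0 is 5 degrees), a list of three; "xyz": the shift along the tool's x, y, z in units of 50 mm (1.0 is 50 mm), a list of three; "claw": the finger opening in mm, from 0 to 85.4. A call has 1 to 12 rows; each row shifts and turns the commanded pose from where the row before left it, along the tool's axes as they then stand; what a row does not reach is not made up. A row lasts 1/10 s, in which the tool goes at most 50 mm and 8.59 degrees, less where a joint would pass 70% of its speed; a pose out of reach is approached as far as the arm can. A call is refused whole if a number of a shift passes 1 or a number of a turn 1, either way. A call with a gripper value outside its range is refused whole. The fingers move at their own pace and stop on an object; "squeeze" is the grip in N (left out, the last holds). Time passes only in rows, so rows that do not move let the fingers close. It gives the time, the measured TCP pose, the force, the opening and the grip force at its end, in the units of the state.
- env.observe(): the state, without advancing time (a new reading comes with each control period).
- imaging.get_image(name): name is "scene" or "top" or "wrist"; returns (picture, depth): 480x640x3 uint8, blue, green, red; 480x640 float32, m along the optical axis (not along the pixel's ray), 0 where there is no reading.
- imaging.camera_info(name): a dict with "camera_matrix" (3x3 intrinsics, pixels), "rvec" (rotation vector, rad) and "tvec" (3), from world to camera coordinates, as OpenCV has them. Camera axes: x right, y down, z forward; pixel columns grow to the right and rows downward; lengths in m; the calibration is good to about 2 mm. A picture is of the moment at which its call begins: read the wrist's pose just before it. camera_info takes no time and is no camera call; for the wrist camera it gives the pose at the moment of the call.
- env.close_job(): hands the job in; it is judged then, once.
The state is a dict: "time_s": time; "q": joint angles; "qvel": joint speeds; "joint_efforts": joint torques, N m; "position": TCP position; "tool_rot": TCP orientation; "ft_force": force on the tool from outside, world axes, zero at the start; "wrist_torque": the same for the moment, N m; "grip_width": finger opening in m; "gripper_force": force on a finger pad.
Only numpy, scipy, OpenCV 4.12 (cv2) and the standard library are available. Lean on these libraries where they do the work, as an engineer would, in place of code of your own. Each camera call takes 0.05 s, during which the arm holds its last target. There are 200 camera calls.

## Task

Foam chunks have fallen on the deck of the tube labeller: put both into the blue waste bin. Then, with the gripper's fingers, push the sprung tensioner arm back by its red tab, past the ratchet click, until the tab stands over the green zone, and keep holding it there off the ratchet so that a new label roll can be threaded; the program finishes while the fingers still hold the arm. Leave everything else on the table where it is.

Things in the scene. Friction and masses are not known exactly. Their poses are not given: they have to be found in the camera images.
- labeller: tube labeller, fixed: cream base 280 (x) x 300 (y) mm, bare grey deck at 40 mm height. Origin: centre of the underside, on the table; x points from its front to its back, z up. In its frame the tensioner pivot is at (0, 100) mm. Also on the deck: pawl guide 42 x 30 mm, 19 mm tall, at (-9, -84); rubber end stop 18 mm tall at (26, 55).
- label_roll (a point): white label roll fixed on the labeller deck, 84 mm across, 30 mm tall with a spindle 34 mm tall. Point: its centre, at deck height.
- print_head (a point): cream print head box fixed at the back of the deck, 50 (x) x 140 (y) mm in the labeller frame, 58 mm tall. Point: its centre, at deck height.
- cradle (a point): grey cradle holding one purple-capped tube, fixed on the deck, 36 (x) x 76 (y) mm in the labeller frame, 29 mm tall. Point: its centre, at deck height.
- tension_joint (a joint): tensioner arm angle, rad: 0 at rest, grows counter-clockwise seen from above as it is pushed back. The arm points along labeller-frame angle 4.154 + value. A spring pushes it to 0 (3 N at the tab at rest, 7 N at 0.8). The pawl clicks at about 0.60 (about 10 N from 0.46 on) and catches it there if let go. Tab over the green zone: 0.68 to 0.93, middle 0.805. End stop: 1.05.
- tensioner_arm: aluminium arm 137 mm long, 14 mm wide, 12 to 20 mm above the deck, with a white upright idler roller (22 mm across, top 47 mm above the deck) 80 mm from the pivot and a red upright thumb tab near its end. Origin: on the pivot axis at deck height; x points along the arm outwards, z up, y the way it is pushed.
- tab_middle (a point): middle of the red thumb tab, 40 mm above the deck, 122 mm from the pivot axis. The tab is a flat plate 30 mm along the arm, 8 mm thick across it, from 20 to 54 mm above the deck; push its front face or pinch it from above.
- pivot_axis (a point): point on the arm's upright pivot axis, at deck height
- zone_middle (a point): middle of the green zone painted on the deck, 122 mm from the pivot axis; the zone is 56 mm along the arm's length by 31 mm along its swing
- pawl_slider: small brass ratchet pawl, 2 to 10 mm above the deck, sprung towards the arm's end; the arm's nose pushes it aside by 7 mm and it snaps back behind the nose. Origin: its tip, 6 mm above the deck.
- foam_a: loose chunk of white polystyrene foam, about 14 g, lying on the deck in the tensioner's way over or near the green zone: 42 (x) x 28 (y) mm, 18 mm thick with a 22 mm long step 26 mm high. Origin: centre of the underside, z up; grasp across y.
- foam_b: another chunk of the same size and kind, lying on the front corner of the deck on the side away from the pivot. Origin: centre of the underside, z up; grasp across y.
- waste_bin: blue open bin, fixed, 140 x 140 mm, 100 mm tall, walls 4 mm. Origin: centre of the underside, on the table. It stands to the left or the right of the labeller, the foam tube rack on the other side.
- tube_rack: bystander, to be left alone: white foam block 130 x 110 mm with 30 purple-capped tubes, 90 mm tall in all, loose. Origin: centre of the underside.
- spare_roll: bystander, to be left alone: white paper roll with a hole lying flat, 80 mm across, 30 mm tall, loose. Origin: centre of the underside.
- gel_bottle: bystander, to be left alone: white bottle with a blue cap, 56 mm across, 130 mm tall, loose. Origin: centre of the underside.
- marker: bystander, to be left alone: white marker pen with a black cap, 140 x 14 x 14 mm, lying, loose. Origin: centre of the underside.
- small_rack: bystander, to be left alone: blue block 45 x 85 mm with three purple-capped tubes, 87 mm tall in all, loose. Origin: centre of the underside.
There are look-alikes about, which are no part of the job. What is shaped like the foam_b but brown is not meant.

How it is judged (in metres and radians):
On the way, in this order (a step that is already met when the one before it is completed fails the run):
1. both foam chunks lie in the waste bin, let go (x of foam_a in the frame of waste_bin between -0.068 and 0.068 m and y of foam_a in the frame of waste_bin between -0.068 and 0.068 m and z of each of foam_a, foam_b in the frame of waste_bin below 0.085 m and contact force between the fingers and foam_a below 0.2 N and linear speed of each of foam_a, foam_b below 0.1 m/s and x of foam_b in the frame of waste_bin between -0.068 and 0.068 m and y of foam_b in the frame of waste_bin between -0.068 and 0.068 m and contact force between the fingers and foam_b below 0.2 N), for 0.2 s.
2. the tensioner arm has been pushed past its ratchet click by the fingers (value of joint tension_joint above 0.63 rad and contact force between the fingers and tensioner_arm above 1 N), for 0.1 s.
At the end, for the whole second after the job is handed in: Both foam chunks lie inside the bin, at rest and let go; the tensioner arm stands still between 0.66 and 0.95 rad (red tab over the green zone), pressed there by the fingers with more than 1.5 N and not resting on the pawl; the bystanders are within 30 mm of where they began (all of step 1 and value of joint tension_joint between 0.66 and 0.95 rad and velocity of joint tension_joint between -0.15 and 0.15 rad/s and contact force between the fingers and tensioner_arm above 1.5 N and contact force between tensioner_arm and pawl_slider below 0.5 N and distance of each of tube_rack, spare_roll, gel_bottle, marker, small_rack from where it was at the start of the episode below 0.03 m); the arm keeps its last pose, push and grip.
It fails at once if the tube rack is knocked or moved (distance of tube_rack from where it was at the start of the episode above 0.03 m).
It fails at once if the spare roll is knocked or moved (distance of spare_roll from where it was at the start of the episode above 0.03 m).
It fails at once if the gel bottle is knocked or moved (distance of gel_bottle from where it was at the start of the episode above 0.03 m).
It fails at once if the marker is knocked or moved (distance of marker from where it was at the start of the episode above 0.03 m).
It fails at once if the small rack is knocked or moved (distance of small_rack from where it was at the start of the episode above 0.03 m).
It also fails if it takes over 64 s, if anything falls off the work surface, if the arm or the gripper's body presses on something with over 40 N, if the wrist force passes 120 N, or if a joint passes its speed limit or range.

## Working session

There is one attempt and no reset: what is moved stays moved. The work goes in short steps, Python scripts to look and compute and a tool call to move; the robot and the scene stay as the last step left them, time stands still between calls to the robot, and variables do not carry over. Pictures are saved under pics/ and viewed, at most 10 in all, crops included, and the job is handed in when it is done.

Besides the shell and the picture viewer there is one more tool, called after ">>>" as name(argument=value, ...) on one line, values as JSON. arm_command: Moves the arm, as the interface text tells. Its arguments: {"type":"object","properties":{"turn":{"type":"array"},"xyz":{"type":"array"},"claw":{"type":"array"},"squeeze":{"type":"number"}},"required":["turn","xyz","claw"]}

```bash
mkdir -p pics; cat > h.py <<'E'
import numpy as np, cv2
from rig import env, imaging
def cam(n):
    i=imaging.camera_info(n); return np.array(i["camera_matrix"]),cv2.Rodrigues(np.array(i["rvec"]))[0],np.array(i["tvec"]).ravel()
def grab(n,f=None):
    c=cam(n); im,d=imaging.get_image(n)
    if f: cv2.imwrite("pics/"+f,im)
    return im,d,c
def cloud(d,c):
    K,R,t=c; v,u=np.mgrid[0:480,0:640]
    p=np.stack([(u-K[0,2])/K[0,0]*d,(v-K[1,2])/K[1,1]*d,d],-1)
    P=(p-t)@R; P[d==0]=np.nan; return P
def proj(X,c):
    K,R,t=c; p=(np.atleast_2d(X)@R.T+t)@K.T; return p[:,:2]/p[:,2:]
E
python3 - <<'E'
from h import *
for n in("top","scene"):
    im,d,c=grab(n,n+"1.png"); np.savez(n+"1.npz",im=im,d=d,K=c[0],R=c[1],t=c[2])
    print(n,(-c[1].T@c[2]).round(3))
s=env.observe();print(s["time_s"],s["position"],s["tool_rot"],s["ft_force"])
E
```

```text
top [ 0.354 -0.009  1.175]
scene [1.274 0.405 1.147]
0.1 [0.20169974 0.51137256 0.19917425] [[-9.30207234e-01  3.67034009e-01 -7.33914714e-04]
 [ 3.67034624e-01  9.30206684e-01 -1.05380617e-03]
 [ 2.95909668e-04 -1.24963023e-03 -9.99999175e-01]] [ 0.10581084  0.45478118 -0.60408266]
```

View pics/top1.png

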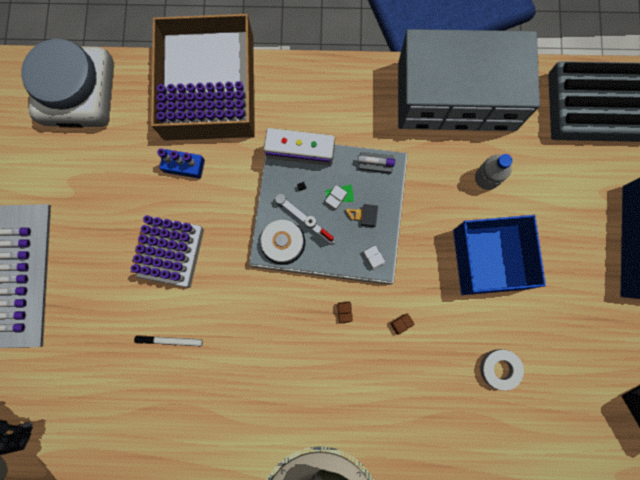

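View pics/scene1.png

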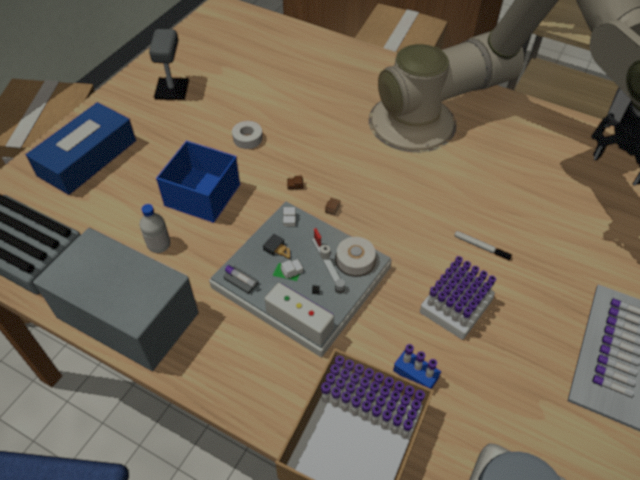

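The two white foams are at top pixels (337,197), which is foam_a at the green zone, and (373,258), which is foam_b on the front corner away from the pivot. The brown look-alikes at (345,312) and (401,323) are off the deck and the wrong colour. The bin is at (500,255), and the tensioner runs from its pivot at (280,200) to the red tab at (327,236).

```bash
cat > m.py <<'E'
from h import *
z=np.load("top1.npz"); im,d,c=z["im"],z["d"],(z["K"],z["R"],z["t"]); P=cloud(d,c)
roi=np.zeros(d.shape,bool); roi[120:295,240:415]=1
m=roi&(P[...,2]>.03)
r=cv2.minAreaRect(P[m][:,:2].astype(np.float32)*1000); print("lab",r, np.median(P[...,2][roi&(abs(P[...,2]-.04)<.008)]))
hsv=cv2.cvtColor(im,cv2.COLOR_BGR2HSV)
def blob(x0,x1,y0,y1,f,name):
    k=np.zeros(d.shape,bool); k[y0:y1,x0:x1]=1; k&=f
    q=P[k]; q=q[~np.isnan(q[:,0])]; print(name,len(q),np.nanmedian(q,0).round(4),cv2.minAreaRect(q[:,:2].astype(np.float32)*1000))
w=(hsv[...,2]>150)&(hsv[...,1]<60)
blob(322,352,182,212,w&(P[...,2]>.05),"a"); blob(358,390,242,272,(P[...,2]>.05),"b")
red=((hsv[...,0]<8)|(hsv[...,0]>172))&(hsv[...,1]>130)
blob(312,340,222,248,red,"tab")
blob(445,550,205,305,(P[...,2]>.085),"bin")
blob(318,360,175,210,(hsv[...,0]>45)&(hsv[...,0]<75)&(hsv[...,1]>120),"green")
blob(355,385,200,232,(P[...,2]>.052),"guide")
blob(262,340,125,165,(P[...,2]>.08),"head")
blob(270,290,192,212,(P[...,2]>.045),"pivot")
big=cv2.resize(im[120:300,240:420],None,fx=3.3,fy=3.3,interpolation=cv2.INTER_CUBIC); cv2.imwrite("pics/crop1.png",big)
E
python3 m.py
```

```text
lab ((636.737548828125, 19.714431762695312), (366.1070251464844, 346.7868347167969), 84.22529602050781) 0.03885487644929511
a 218 [ 0.62   -0.0161  0.0621] ((619.3109741210938, -15.791812896728516), (26.6476993560791, 39.857276916503906), 57.98801803588867)
b 297 [ 0.496  -0.0951  0.0607] ((497.3414001464844, -95.94424438476562), (41.77412414550781, 28.2440185546875), 29.388803482055664)
tab 68 [0.535  0.0008 0.0923] ((535.3958129882812, 0.19080162048339844), (27.63353729248047, 7.1387481689453125), 51.38897705078125)
bin 957 [ 0.5096 -0.3499  0.097 ] ((506.17840576171875, -342.9527587890625), (140.36178588867188, 141.80882263183594), 6.139324188232422)
green 172 [ 0.6322 -0.0411  0.0395] ((631.0833129882812, -23.710508346557617), (35.93135070800781, 56.13905715942383), 1.6232377290725708)
guide 308 [ 0.584  -0.0844  0.0578] ((584.8233032226562, -77.83164978027344), (44.57630920410156, 43.38191223144531), 85.51410675048828)
head 1846 [0.7157 0.0603 0.0962] ((718.900390625, 60.83732986450195), (140.24142456054688, 55.35659408569336), 84.3932113647461)
pivot 144 [0.6062 0.093  0.0621] ((606.7047119140625, 89.43095397949219), (38.335784912109375, 20.23395538330078), 58.71424102783203)
```

View pics/crop1.png

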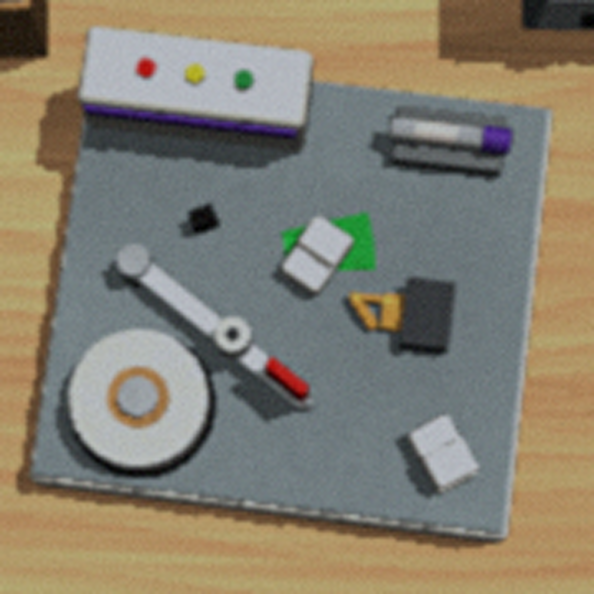

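>>> arm_command(turn=[[0,0,1],[0,0,1],[0,0,0],[0,0,0],[0,0,0],[0,0,0],[0,0,0],[0,0,0],[0,0,0],[0,0,0],[0,0,0],[0,0,0]], xyz=[[0,0,0],[0,0,0],[-0.7,-0.26,0],[-0.7,-0.26,0],[-0.7,-0.26,0],[-0.7,-0.26,0],[-0.7,-0.26,0],[-0.7,-0.26,0],[-0.7,-0.26,0],[-0.7,-0.26,0],[-0.7,-0.26,0],[-0.7,-0.26,0]], claw=[40,40,40,40,40,40,40,40,40,40,40,40], squeeze=20)

```text
time_s: 1.3
position: [0.4328, 0.2164, 0.1995]
tool_rot: [[-0.852, 0.523, -0.0], [0.523, 0.852, -0.0], [0.0, -0.0, -1.0]]
ft_force: [-0.2, 1.3, -0.5]
grip_width: 0.0398
gripper_force: 0.0
```

>>> arm_command(turn=[[0,0,0],[0,0,0],[0,0,0],[0,0,0],[0,0,0],[0,0,0],[0,0,0]], xyz=[[-0.7,-0.26,0],[-0.7,-0.26,0],[-0.7,-0.26,0],[-0.7,-0.26,0],[-0.7,-0.26,0],[0,0,0],[0,0,0]], claw=[40,40,40,40,40,40,40])

```text
time_s: 2.0
position: [0.5471, 0.0706, 0.1991]
tool_rot: [[-0.852, 0.524, -0.001], [0.524, 0.852, 0.0], [0.001, -0.0, -1.0]]
ft_force: [0.1, 0.6, -0.5]
grip_width: 0.0397
gripper_force: 0.0
```

```bash
cat >> h.py <<'E'
def go(x,y,z,yang):
    s=env.observe(); R=np.array(s["tool_rot"]); p=np.array(s["position"])
    cur=np.degrees(np.arctan2(R[1,1],R[0,1])); a=np.radians(yang)
    T=np.array([[-np.sin(a),np.cos(a),0],[np.cos(a),np.sin(a),0],[0,0,-1]]).T
    T=np.array([[-np.sin(a),np.cos(a),0],[np.cos(a),np.sin(a),0],[0,0,-1.]]).T
    d=np.array([x,y,z])-p
    print("pos",p.round(4),"yang",cur.round(2),"t",s["time_s"],"w",s["grip_width"],"turnz",((cur-yang)/5).round(2),
      "xyz now-axes",(R.T@d/.05).round(2),"after-turn",(T.T@d/.05).round(2))
E
python3 - <<'E'
from h import *
go(.619,-.016,.13,58)
im,d,c=grab("wrist","w1.png"); P=cloud(d,c)
np.savez("w1.npz",im=im,P=P)
print(proj([[.6193,-.0158,.06],[.619,-.016,.13]],c))
E
```

```text
pos [0.5471 0.0706 0.1991] yang 58.4 t 2.0 w 0.03973495087539999 turnz 0.08 xyz now-axes [-2.13 -0.72  1.38] after-turn [-2.14 -0.71  1.38]
[[276.38317652 343.49365027]
 [266.01487502 396.22416331]]
```

View pics/w1.png

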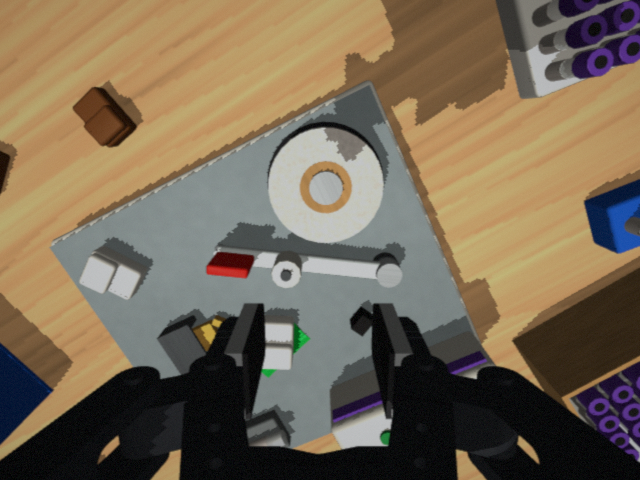

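The wrist picture shows foam_a at (279,345), right at the predicted pixel and square to the fingers, with foam_b at (112,275), the tab at (230,264) and a brown decoy at (104,115). I'll refine the positions from this cloud.

```bash
python3 - <<'E'
from h import *
z=np.load("w1.npz"); im,P=z["im"],z["P"]; hsv=cv2.cvtColor(im,cv2.COLOR_BGR2HSV)
def b(x0,x1,y0,y1,f,n):
    k=np.zeros(f.shape,bool);k[y0:y1,x0:x1]=1;k&=f;q=P[k];q=q[~np.isnan(q[:,0])]
    print(n,len(q),np.median(q,0).round(4),q[:,2].max().round(4),cv2.minAreaRect(q[:,:2].astype(np.float32)*1000))
w=(hsv[...,1]<60)&(hsv[...,2]>140)
b(265,305,310,375,w&(P[...,2]>.052),"a"); b(75,145,245,302,w&(P[...,2]>.052),"b")
b(200,260,245,282,(hsv[...,1]>130)&(P[...,2]>.088),"tabtop")
b(195,250,310,350,(hsv[...,1]>110),"pawl")
b(375,405,258,290,(P[...,2]>.05),"pivot")
for v in (326,334,342,350,358,366): print(v,[float(P[v,u,2].round(3)) for u in range(266,302,5)])
E
```

```text
a 1050 [ 0.6215 -0.0152  0.0639] 0.2358 ((584.6244506835938, 9.227767944335938), (22.07303810119629, 129.79891967773438), 56.584197998046875)
b 1498 [ 0.4996 -0.0965  0.0639] 0.0674 ((499.4251403808594, -97.81161499023438), (40.56147003173828, 27.71969985961914), 29.656766891479492)
tabtop 473 [ 5.375e-01 -3.000e-04  9.270e-02] 0.0949 ((537.9619140625, -0.5416164398193359), (29.462778091430664, 8.13267993927002), 52.83925247192383)
pawl 627 [ 0.581  -0.063   0.0491] 0.2667 ((553.84033203125, -12.691055297851562), (19.197978973388672, 152.05897521972656), 27.964632034301758)
pivot 672 [0.6104 0.0952 0.0646] 0.067 ((613.2091674804688, 95.02503204345703), (21.648338317871094, 20.69892120361328), 61.430606842041016)
326 [0.057, 0.056, 0.055, 0.057, 0.057, 0.056, 0.04, 0.039]
334 [0.057, 0.057, 0.057, 0.056, 0.057, 0.057, 0.04, 0.039]
342 [0.057, 0.056, 0.056, 0.057, 0.058, 0.056, 0.04, 0.04]
350 [0.065, 0.065, 0.065, 0.066, 0.064, 0.065, 0.039, 0.04]
358 [0.065, 0.065, 0.066, 0.064, 0.065, 0.064, 0.039, 0.039]
366 [0.065, 0.065, 0.063, 0.064, 0.065, 0.064, 0.039, 0.039]
```

>>> arm_command(turn=[[0,0,0],[0,0,0],[0,0,0],[0,0,0],[0,0,0]], xyz=[[-0.6,-0.2,0],[-0.6,-0.2,0.2],[-0.5,-0.2,0.4],[-0.4,-0.1,0.5],[0,0,0.3]], claw=[40,40,40,40,40])

```text
time_s: 2.55
position: [0.6186, -0.0143, 0.1277]
tool_rot: [[-0.852, 0.523, -0.002], [0.523, 0.852, 0.0], [0.002, -0.001, -1.0]]
ft_force: [-0.2, 0.2, -0.3]
grip_width: 0.0399
gripper_force: 0.0
```

>>> arm_command(turn=[[0,0,0],[0,0,0],[0,0,0],[0,0,0],[0,0,0],[0,0,0],[0,0,0],[0,0,0],[0,0,0]], xyz=[[-0.13,0,0.4],[0,0,0.5],[0,0,0.4],[0,0,0.2],[0,0,0.05],[0,0,0],[0,0,0],[0,0,0],[0,0,0]], claw=[40,40,40,40,40,20,20,20,20], squeeze=20)

```text
time_s: 3.45
position: [0.6243, -0.0173, 0.0529]
tool_rot: [[-0.852, 0.523, 0.001], [0.523, 0.852, -0.0], [-0.001, 0.0, -1.0]]
ft_force: [-0.2, 0.4, 0.6]
grip_width: 0.02
gripper_force: 0.0
```

>>> arm_command(turn=[[0,0,0],[0,0,0],[0,0,0],[0,0,0],[0,0,0],[0,0,0]], xyz=[[0,0,-0.2],[0,0,-0.5],[0,0,-0.7],[0,0,-0.8],[0,0,-0.3],[0,0,0]], claw=[20,20,20,20,20,20])

```text
time_s: 4.05
position: [0.6251, -0.0175, 0.1807]
tool_rot: [[-0.852, 0.523, 0.006], [0.523, 0.852, -0.001], [-0.006, 0.002, -1.0]]
ft_force: [0.0, 0.5, -0.4]
grip_width: 0.02
gripper_force: 0.0
```

```bash
python3 - <<'E'
from h import *
go(.485,-.345,.17,58)
E
```

```text
pos [ 0.6251 -0.0175  0.1807] yang 58.47 t 4.05 w 0.020002152962524652 turnz 0.09 xyz now-axes [-1.04 -7.05  0.21] after-turn [-1.09 -7.04  0.21]
```

```bash
python3 - <<'E'
from h import *
im,d,c=grab("wrist","w2.png"); P=cloud(d,c); np.savez("w2.npz",im=im,P=P)
print(proj([[.621,-.0165,.06]],c))
E
```

```text
[[316.81634934 219.11676892]]
```

View pics/w2.png

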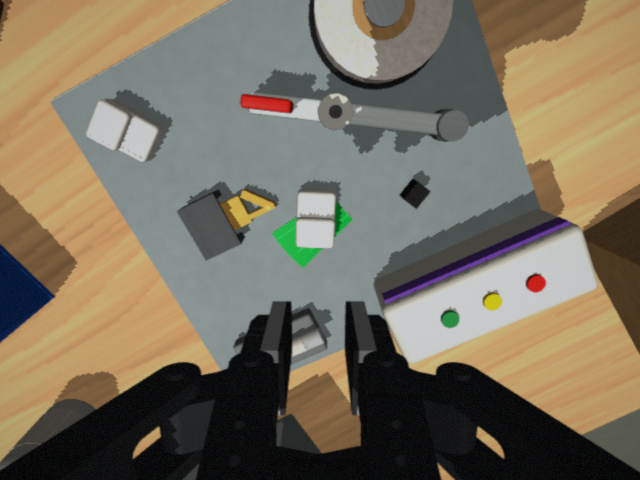

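Foam_a is untouched at (316,219), so the fingers closed above it. I'll measure the real fingertip height from the depth image.

```bash
python3 - <<'E'
from h import *
s=env.observe(); R=np.array(s["tool_rot"]); p=np.array(s["position"])
P=np.load("w2.npz")["P"]; T=(P-p)@R
k=np.zeros(T.shape[:2],bool); k[290:480,200:440]=1; k&=(P[...,2]>.12)
q=T[k]; print(len(q),q[:,2].max()); 
for zlo in (-.06,-.05,-.04,-.03,-.02,-.015,-.01,-.005,0):
    m=q[(q[:,2]>zlo)&(q[:,2]<zlo+.005)]
    for sgn in(-1,1):
        n=m[sgn*m[:,1]>0]
        if len(n): print(zlo,sgn,len(n),"x",n[:,0].min().round(4),n[:,0].max().round(4),"y",n[:,1].min().round(4),n[:,1].max().round(4))
z=np.load("w1.npz"); p1=np.array([.5471,.0706,.1991]); T1=(z["P"]-p1)@R
k=np.zeros(T.shape[:2],bool); k[290:480,150:480]=1; k&=(z["P"][...,2]>.14); print("w1 tip",T1[k][:,2].max())
E
```

```text
26590 -0.032545669851721026
-0.06 -1 387 x -0.0115 0.0114 y -0.0238 -0.0101
-0.06 1 385 x -0.0115 0.0111 y 0.0096 0.0234
-0.05 -1 321 x -0.0115 0.0113 y -0.0238 -0.0101
-0.05 1 316 x -0.0119 0.0113 y 0.0097 0.0234
-0.04 -1 144 x -0.0113 0.0111 y -0.0218 -0.0101
-0.04 1 146 x -0.0116 0.0109 y 0.0097 0.0214
w1 tip -0.030814736293232604
```

```bash
python3 - <<'E'
from h import *
s=env.observe(); R=np.array(s["tool_rot"]); p=np.array(s["position"]); c=cam("wrist")
for z in (0,-.01,-.02,-.033,-.05): print(z,proj([p+R@np.array([x,y,z]) for x in(-.011,.011) for y in(-.01,.01)],c).round(0).tolist())
C=-c[1].T@c[2]; print("cam in tool",(R.T@(C-p)).round(4))
z=np.load("w2.npz"); T=(z["P"]-p)@R
for v in range(292,330,4): print(v,T[v,282].round(3),z["im"][v,282])
E
```

```text
0 [[297.0, 314.0], [341.0, 314.0], [297.0, 269.0], [342.0, 269.0]]
-0.01 [[296.0, 324.0], [343.0, 324.0], [296.0, 277.0], [343.0, 277.0]]
-0.02 [[295.0, 336.0], [344.0, 336.0], [294.0, 286.0], [345.0, 286.0]]
-0.033 [[293.0, 353.0], [346.0, 353.0], [292.0, 300.0], [347.0, 300.0]]
-0.05 [[291.0, 380.0], [349.0, 380.0], [289.0, 321.0], [351.0, 321.0]]
cam in tool [ 0.0744 -0.0006 -0.1732]
292 [-0.063 -0.03   0.14 ] [145 147 137]
296 [-0.066 -0.03   0.139] [148 147 139]
300 [-0.07  -0.03   0.139] [138 137 127]
304 [ 0.01  -0.013 -0.039] [52 54 54]
308 [ 0.01  -0.013 -0.042] [54 54 55]
312 [ 0.01  -0.013 -0.046] [53 56 54]
316 [ 0.011 -0.012 -0.049] [51 54 53]
320 [ 0.01  -0.012 -0.051] [48 48 47]
324 [ 0.01  -0.012 -0.054] [37 36 36]
328 [ 0.011 -0.012 -0.057] [20 19 18]
```

The real fingertips sit about 31–33 mm short of the reported TCP. Picture rows and depth agree, and it explains the miss. I'll go lower in small steps, watching force and depth.

>>> arm_command(turn=[[0,0,0],[0,0,0],[0,0,0],[0,0,0],[0,0,0],[0,0,0],[0,0,0]], xyz=[[0,0,0.6],[0,0,0.8],[0,0,0.8],[0,0,0.4],[0,0,0.2],[0,0,0.1],[0,0,0]], claw=[40,40,40,40,40,40,40])

```text
time_s: 4.8
position: [0.6241, -0.0173, 0.0321]
tool_rot: [[-0.852, 0.523, -0.0], [0.523, 0.852, 0.0], [0.0, -0.0, -1.0]]
ft_force: [-0.4, -0.4, -0.2]
grip_width: 0.04
gripper_force: 0.0
```

```bash
cat >> h.py <<'E'
def tip(f=None):
    s=env.observe(); R=np.array(s["tool_rot"]); p=np.array(s["position"])
    im,d,c=grab("wrist",f); P=cloud(d,c); T=(P-p)@R
    for sg in(-1,1):
        k=(abs(T[...,0])<.02)&(sg*T[...,1]>.004)&(sg*T[...,1]<.07)&(im.max(-1)<75)&(T[...,2]<.0)
        q=T[k]; q=q[q[:,2]>-.07]; m=np.percentile(q[:,2],99.5); n=q[q[:,2]>m-.012]
        print("finger",sg,"tip z tool",m.round(4),"world",(p[2]-m).round(4),"y",n[:,1].min().round(4),n[:,1].max().round(4))
    return im,P,T
E
python3 - <<'E'
from h import *
s=env.observe();print(s["position"],s["ft_force"]); im,P,T=tip("w3.png"); np.savez("w3.npz",im=im,P=P)
E
```

```text
[ 0.62408273 -0.0172733   0.0321162 ] [-0.44650862 -0.4084742  -0.22774842]
finger -1 tip z tool -0.0073 world 0.0394 y -0.0683 -0.0462
finger 1 tip z tool -0.008 world 0.0402 y 0.0611 0.0662
```

View pics/w3.png

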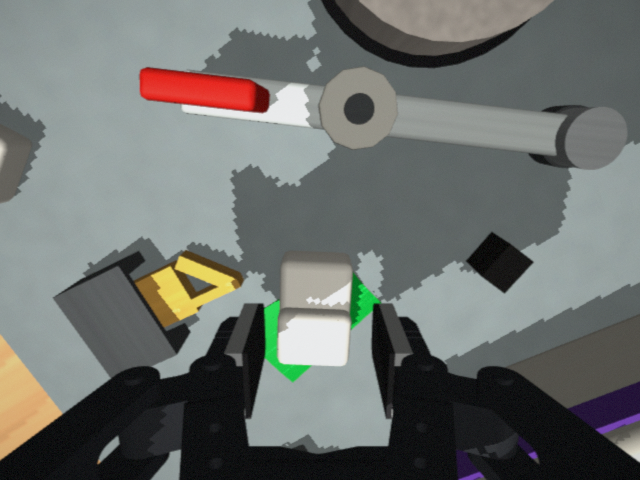

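The fingers straddle the foam (foam centre 315, finger mid 318) and stay clear of the pawl tip at (240,280). Next I'll read the finger depth at (255,320) and (385,320).

```bash
python3 - <<'E'
from h import *
P=np.load("w3.npz")["P"]
for u in(240,246,252,258,264,374,380,386,392): print(u,[P[v,u,2].round(3).item() for v in(306,310,316,324,340,360,380,400,412)])
E
```

```text
240 [0.039, 0.039, 0.079, 0.084, 0.095, 0.102, 0.106, 0.128, 0.134]
246 [0.071, 0.074, 0.077, 0.086, 0.094, 0.102, 0.102, 0.102, 0.102]
252 [0.071, 0.074, 0.079, 0.084, 0.094, 0.095, 0.097, 0.099, 0.099]
258 [0.07, 0.073, 0.078, 0.081, 0.083, 0.084, 0.086, 0.039, 0.039]
264 [0.065, 0.065, 0.065, 0.067, 0.068, 0.071, 0.04, 0.039, 0.039]
374 [0.068, 0.068, 0.068, 0.069, 0.071, 0.073, 0.04, 0.039, 0.039]
380 [0.07, 0.074, 0.078, 0.082, 0.084, 0.087, 0.087, 0.039, 0.039]
386 [0.071, 0.074, 0.078, 0.083, 0.094, 0.097, 0.099, 0.1, 0.101]
392 [0.07, 0.074, 0.079, 0.083, 0.094, 0.101, 0.101, 0.101, 0.102]
```

>>> arm_command(turn=[[0,0,0],[0,0,0],[0,0,0],[0,0,0],[0,0,0],[0,0,0],[0,0,0]], xyz=[[0,0,0.1],[0,0,0.1],[0,0,0.1],[0,0,0],[0,0,0],[0,0,0],[0,0,0]], claw=[40,40,40,40,20,20,20], squeeze=25)

```text
time_s: 5.55
position: [0.6241, -0.0173, 0.0174]
tool_rot: [[-0.852, 0.523, 0.0], [0.523, 0.852, -0.0], [-0.0, 0.0, -1.0]]
ft_force: [-0.2, 0.7, -0.3]
grip_width: 0.0275
gripper_force: 25.5
```

Gripped: 27.5 mm at 25 N. Lifting.

>>> arm_command(turn=[[0,0,0],[0,0,0],[0,0,0],[0,0,0],[0,0,0],[0,0,0],[0,0,0]], xyz=[[0,0,-0.3],[0,0,-0.6],[0,0,-0.6],[0,0,-0.6],[0,0,-0.5],[0,0,-0.2],[0,0,0]], claw=[20,20,20,20,20,20,20])

```text
time_s: 6.25
position: [0.6245, -0.0174, 0.1582]
tool_rot: [[-0.852, 0.523, 0.002], [0.523, 0.852, -0.0], [-0.002, 0.001, -1.0]]
ft_force: [0.3, -0.6, -0.6]
grip_width: 0.0275
gripper_force: 25.5
```

```bash
python3 - <<'E'
from h import *
go(.485,-.345,.155,58.4)
E
```

```text
pos [ 0.6245 -0.0174  0.1582] yang 58.47 t 6.25 w 0.027513251670882533 turnz 0.01 xyz now-axes [-1.05 -7.04  0.06] after-turn [-1.06 -7.04  0.06]
```

>>> arm_command(turn=[[0,0,0],[0,0,0],[0,0,0],[0,0,0],[0,0,0],[0,0,0],[0,0,0],[0,0,0],[0,0,0],[0,0,0],[0,0,0],[0,0,0]], xyz=[[-0.1,-0.4,0],[-0.1,-0.6,0],[-0.1,-0.7,0],[-0.1,-0.8,0],[-0.1,-0.8,0],[-0.1,-0.8,0],[-0.1,-0.8,0],[-0.1,-0.8,0],[-0.1,-0.6,0],[-0.1,-0.5,0],[-0.05,-0.24,0],[0,0,0]], claw=[20,20,20,20,20,20,20,20,20,20,20,20])

```text
time_s: 7.45
position: [0.4841, -0.3454, 0.1558]
tool_rot: [[-0.851, 0.525, -0.001], [0.525, 0.851, 0.002], [0.002, 0.001, -1.0]]
ft_force: [-1.0, 0.3, 0.4]
grip_width: 0.0276
gripper_force: 25.5
```

>>> arm_command(turn=[[0,0,0],[0,0,0],[0,0,0],[0,0,0],[0,0,0],[0,0,0],[0,0,0],[0,0,0]], xyz=[[0,0,0.5],[0,0,0.7],[0,0,0.6],[0,0,0.4],[0,0,0.1],[0,0,0],[0,0,0],[0,0,0]], claw=[20,20,20,20,20,20,45,45])

```text
time_s: 8.25
position: [0.4854, -0.345, 0.0435]
tool_rot: [[-0.853, 0.523, 0.002], [0.523, 0.853, -0.002], [-0.002, -0.001, -1.0]]
ft_force: [-0.3, 0.3, -0.3]
grip_width: 0.0449
gripper_force: 0.0
```

>>> arm_command(turn=[[0,0,0],[0,0,0],[0,0,0],[0,0,0],[0,0,0],[0,0,0],[0,0,0]], xyz=[[0,0,0],[0,0,-0.4],[0,0,-0.7],[0,0,-0.7],[0,0,-0.5],[0,0,-0.2],[0,0,0]], claw=[45,45,45,45,45,45,45])

```text
time_s: 8.95
position: [0.485, -0.3451, 0.1683]
tool_rot: [[-0.852, 0.523, 0.002], [0.523, 0.852, -0.002], [-0.002, -0.001, -1.0]]
ft_force: [-0.5, 0.1, -0.3]
grip_width: 0.0453
gripper_force: 0.0
```

```bash
python3 - <<'E'
from h import *
go(.499,-.097,.16,119.5)
im,d,c=grab("top"); P=cloud(d,c); hsv=cv2.cvtColor(im,cv2.COLOR_BGR2HSV)
k=np.zeros(d.shape,bool);k[210:300,450:550]=1;k&=(hsv[...,1]<60)&(hsv[...,2]>130); q=P[k]; print(len(q),np.nanmedian(q,0) if len(q) else 0)
im,d,c=grab("wrist"); P=cloud(d,c); hsv=cv2.cvtColor(im,cv2.COLOR_BGR2HSV)
k=(hsv[...,1]<60)&(hsv[...,2]>130)&(P[...,1]<-.27)&(P[...,1]>-.42)&(abs(P[...,0]-.506)<.075)&(P[...,2]<.09); q=P[k]; print(len(q),np.nanmedian(q,0) if len(q) else 0)
E
```

```text
pos [ 0.485  -0.3451  0.1683] yang 58.47 t 8.95 w 0.04528694760930372 turnz -12.21 xyz now-axes [2.36 4.38 0.16] after-turn [-2.69  4.18  0.17]
2216 [ 0.42779412 -0.24542116  0.51334497]
1784 [ 0.48286984 -0.34431357  0.0271797 ]
```

>>> arm_command(turn=[[0,0,-1],[0,0,-1],[0,0,-1],[0,0,-1],[0,0,-1],[0,0,-1],[0,0,-1],[0,0,-1],[0,0,-1],[0,0,-1],[0,0,-1],[0,0,-1]], xyz=[[0,0,0],[0,0,0],[0,0,0],[0,0,0],[0,0,0],[0,0,0],[0,0,0],[0,0,0],[0,0,0],[0,0,0],[0,0,0],[0,0,0]], claw=[42,42,42,42,42,42,42,42,42,42,42,42])

```text
time_s: 10.25
position: [0.4845, -0.3441, 0.1653]
tool_rot: [[-0.879, -0.477, -0.003], [-0.477, 0.879, 0.002], [0.001, 0.003, -1.0]]
ft_force: [0.2, 0.4, 0.1]
grip_width: 0.0417
gripper_force: 0.0
```

>>> arm_command(turn=[[0,0,-0.2],[0,0,0],[0,0,0],[0,0,0],[0,0,0],[0,0,0],[0,0,0],[0,0,0],[0,0,0]], xyz=[[-0.3,0.5,0],[-0.35,0.55,0],[-0.4,0.6,0],[-0.4,0.6,0],[-0.4,0.6,0],[-0.4,0.6,0],[-0.3,0.5,0],[-0.14,0.23,0],[0,0,0]], claw=[42,42,42,42,42,42,42,42,42])

```text
time_s: 11.15
position: [0.4996, -0.0953, 0.1663]
tool_rot: [[-0.87, -0.493, -0.002], [-0.493, 0.87, 0.001], [0.001, 0.001, -1.0]]
ft_force: [-0.3, -0.4, 0.2]
grip_width: 0.0421
gripper_force: 0.0
```

```bash
python3 - <<'E'
from h import *
im,d,c=grab("wrist"); P=cloud(d,c); hsv=cv2.cvtColor(im,cv2.COLOR_BGR2HSV)
k=(hsv[...,1]<60)&(hsv[...,2]>120)&(abs(P[...,1]+.097)<.035)&(abs(P[...,0]-.499)<.035)&(P[...,2]<.08)&(P[...,2]>.052); q=P[k]
r=cv2.minAreaRect(q[:,:2].astype(np.float32)*1000); print(len(q),np.nanmedian(q,0),r)
go(r[0][0]/1000,r[0][1]/1000,.012,119.5)
E
```

```text
2215 [ 0.49679201 -0.09880869  0.063515  ] ((498.9735107421875, -98.01231384277344), (41.69837188720703, 27.24262237548828), 29.056547164916992)
pos [ 0.4998 -0.0965  0.1665] yang 119.49 t 11.2 w 0.04173764019330659 turnz -0.0 xyz now-axes [ 0.03 -0.02  3.09] after-turn [ 0.03 -0.02  3.09]
```

>>> arm_command(turn=[[0,0,0],[0,0,0],[0,0,0],[0,0,0],[0,0,0],[0,0,0],[0,0,0],[0,0,0],[0,0,0],[0,0,0],[0,0,0]], xyz=[[0,0,0.6],[0,0,0.7],[0,0,0.7],[0,0,0.5],[0,0,0.3],[0,0,0.15],[0,0,0.1],[0,0,0],[0,0,0],[0,0,0],[0,0,0]], claw=[42,42,42,42,42,42,42,42,20,20,20])

```text
time_s: 12.3
position: [0.5003, -0.0967, 0.0154]
tool_rot: [[-0.871, -0.492, 0.001], [-0.492, 0.871, -0.001], [-0.001, -0.001, -1.0]]
ft_force: [-0.7, -0.5, 4.0]
grip_width: 0.0274
gripper_force: 25.5
```

>>> arm_command(turn=[[0,0,0],[0,0,0],[0,0,0],[0,0,0],[0,0,0],[0,0,0],[0,0,0]], xyz=[[0,0,-0.3],[0,0,-0.6],[0,0,-0.6],[0,0,-0.6],[0,0,-0.5],[0,0,-0.2],[0,0,0]], claw=[20,20,20,20,20,20,20])

```text
time_s: 13.0
position: [0.5003, -0.0966, 0.1555]
tool_rot: [[-0.871, -0.492, 0.002], [-0.492, 0.871, -0.001], [-0.001, -0.002, -1.0]]
ft_force: [0.7, -0.6, -0.9]
grip_width: 0.0271
gripper_force: 25.0
```

```bash
python3 - <<'E'
from h import *
go(.527,-.345,.155,119.5)
E
```

```text
pos [ 0.5003 -0.0966  0.1555] yang 119.44 t 13.0 w 0.02713199736867215 turnz -0.01 xyz now-axes [ 1.98 -4.59  0.02] after-turn [ 1.98 -4.59  0.01]
```

Foam_b is gripped and lifted. I'll carry it to the far side of the bin.

>>> arm_command(turn=[[0,0,0],[0,0,0],[0,0,0],[0,0,0],[0,0,0],[0,0,0],[0,0,0],[0,0,0],[0,0,0],[0,0,0]], xyz=[[0.2,-0.3,0],[0.2,-0.5,0],[0.25,-0.6,0],[0.25,-0.6,0],[0.25,-0.6,0],[0.25,-0.6,0],[0.25,-0.6,0],[0.2,-0.5,0],[0.13,-0.29,0],[0,0,0]], claw=[20,20,20,20,20,20,20,20,20,20])

```text
time_s: 14.0
position: [0.5258, -0.3464, 0.1522]
tool_rot: [[-0.872, -0.49, -0.003], [-0.49, 0.872, 0.002], [0.001, 0.003, -1.0]]
ft_force: [0.3, 0.7, -0.8]
grip_width: 0.0273
gripper_force: 25.0
```

>>> arm_command(turn=[[0,0,0],[0,0,0],[0,0,0],[0,0,0],[0,0,0],[0,0,0],[0,0,0],[0,0,0]], xyz=[[0,0,0.5],[0,0,0.7],[0,0,0.5],[0,0,0.3],[0,0,0.1],[0,0,0],[0,0,0],[0,0,0]], claw=[20,20,20,20,20,20,45,45])

```text
time_s: 14.8
position: [0.5268, -0.3451, 0.0507]
tool_rot: [[-0.871, -0.492, 0.001], [-0.492, 0.871, -0.001], [-0.0, -0.002, -1.0]]
ft_force: [0.1, -0.0, 0.1]
grip_width: 0.045
gripper_force: 0.0
```

>>> arm_command(turn=[[0,0,0],[0,0,0],[0,0,0],[0,0,0],[0,0,0],[0,0,0],[0,0,0]], xyz=[[0,0,0],[0,0,-0.4],[0,0,-0.7],[0,0,-0.7],[0,0,-0.4],[0,0,-0.1],[0,0,0]], claw=[45,45,45,45,45,45,45])

```text
time_s: 15.5
position: [0.5265, -0.345, 0.165]
tool_rot: [[-0.871, -0.491, 0.0], [-0.491, 0.871, -0.001], [0.0, -0.001, -1.0]]
ft_force: [-1.4, -0.4, -0.5]
grip_width: 0.0448
gripper_force: 0.0
```

```bash
python3 - <<'E'
from h import *
go(.512,.018,.17,52.5)
im,d,c=grab("wrist","w4.png"); P=cloud(d,c); hsv=cv2.cvtColor(im,cv2.COLOR_BGR2HSV)
k=(hsv[...,1]<60)&(hsv[...,2]>100)&(abs(P[...,1]+.343)<.075)&(abs(P[...,0]-.506)<.075)&(P[...,2]<.09)
n,l,st,ce=cv2.connectedComponentsWithStats(k.astype(np.uint8))
for i in range(1,n):
    if st[i,4]>150: print(st[i,4],np.nanmedian(P[l==i],0).round(3))
E
```

```text
pos [ 0.5265 -0.345   0.165 ] yang 119.44 t 15.5 w 0.0447944657879248 turnz 13.39 xyz now-axes [-3.31  6.47 -0.11] after-turn [ 4.65  5.58 -0.1 ]
3767 [ 0.497 -0.346  0.029]
```

>>> arm_command(turn=[[0,0,1],[0,0,1],[0,0,1],[0,0,1],[0,0,1],[0,0,1],[0,0,1],[0,0,1],[0,0,1],[0,0,1],[0,0,1],[0,0,1]], xyz=[[0,0,0],[0,0,0],[0,0,0],[0,0,0],[0,0,0],[0,0,0],[0,0,0],[0,0,0],[0,0,0],[0,0,0],[0,0,0],[0,0,0]], claw=[0,0,0,0,0,0,0,0,0,0,0,0], squeeze=60)

```text
time_s: 16.75
position: [0.526, -0.3445, 0.1627]
tool_rot: [[-0.859, 0.512, -0.003], [0.512, 0.859, 0.002], [0.003, 0.0, -1.0]]
ft_force: [0.3, 0.4, 0.4]
grip_width: 0.0004
gripper_force: 0.0
```

>>> arm_command(turn=[[0,0,0.7],[0,0,0.7],[0,0,0],[0,0,0],[0,0,0],[0,0,0],[0,0,0],[0,0,0],[0,0,0],[0,0,0],[0,0,0],[0,0,0]], xyz=[[0,0,0],[0,0,0],[0.3,0.4,0],[0.5,0.6,0],[0.5,0.6,0],[0.6,0.7,0],[0.6,0.7,0],[0.6,0.7,0],[0.6,0.7,0],[0.5,0.6,0],[0.4,0.5,0],[0,0,0]], claw=[0,0,0,0,0,0,0,0,0,0,0,0])

```text
time_s: 17.95
position: [0.5106, 0.0166, 0.1633]
tool_rot: [[-0.795, 0.606, -0.003], [0.606, 0.795, 0.001], [0.003, -0.001, -1.0]]
ft_force: [-0.3, -0.4, -0.2]
grip_width: -0.0002
gripper_force: 0.0
```

```bash
python3 - <<'E'
from h import *
go(.512,.018,.17,52.4)
s=env.observe(); R=np.array(s["tool_rot"]); p=np.array(s["position"])
im,d,c=grab("wrist","w5.png"); P=cloud(d,c); T=(P-p)@R
k=(P[...,2]>.14)&(abs(T[...,0])<.03)&(abs(T[...,1])<.03)&(T[...,2]>-.08)
q=T[k]; m=np.nanpercentile(q[:,2],99.8); print("tip",m,p[2]-m)
for a in (.012,.025,.04):
    n=q[(q[:,2]>m-a)]; print(a,n.min(0).round(4),n.max(0).round(4))
hsv=cv2.cvtColor(im,cv2.COLOR_BGR2HSV)
k=((hsv[...,0]<8)|(hsv[...,0]>172))&(hsv[...,1]>130)&(P[...,2]>.088)&(P[...,2]<.1)&(abs(P[...,0]-.537)<.03)
print(k.sum(),cv2.minAreaRect(P[k][:,:2].astype(np.float32)*1000))
E
```

```text
pos [0.5106 0.0166 0.1633] yang 52.67 t 17.95 w -0.0001945922400205474 turnz 0.05 xyz now-axes [-0.    0.04 -0.13] after-turn [-0.    0.04 -0.13]
tip -0.03518711496439903 0.1984642818292571
0.012 [ 0.0062 -0.014  -0.0472] [ 0.0119  0.0132 -0.0343]
0.025 [ 0.0061 -0.0141 -0.0602] [ 0.012   0.0132 -0.0343]
0.04 [-0.0119 -0.028  -0.0752] [ 0.0141  0.0282 -0.0343]
608 ((537.5388793945312, -1.3221216201782227), (28.70049285888672, 8.149348258972168), 53.05403518676758)
```

View pics/w5.png

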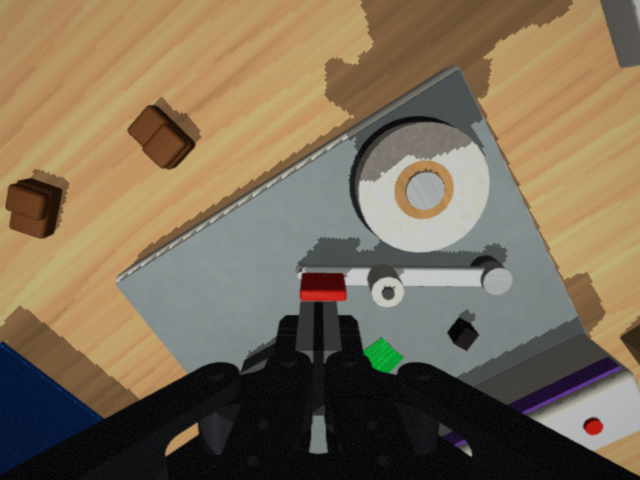

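The closed fingers stand in front of the tab, which is at (323,286), with about a 16 mm gap and square to it. I'll lower so the real tips reach z≈0.068, then approach.

>>> arm_command(turn=[[0,0,0],[0,0,0],[0,0,0],[0,0,0],[0,0,0],[0,0,0],[0,0,0],[0,0,0],[0,0,0],[0,0,0],[0,0,0]], xyz=[[0,0.02,0.4],[0,0.02,0.6],[0,0,0.6],[0,0,0.5],[0,0,0.3],[0,0,0.2],[0,0,0],[-0.1,0,0],[-0.1,0,0],[-0.08,0,0],[0,0,0]], claw=[0,0,0,0,0,0,0,0,0,0,0])

```text
time_s: 19.1
position: [0.5247, 0.0059, 0.0351]
tool_rot: [[-0.792, 0.61, 0.001], [0.61, 0.792, -0.0], [-0.001, 0.0, -1.0]]
ft_force: [0.0, -0.1, -0.0]
grip_width: 0.0002
gripper_force: 0.0
```

>>> arm_command(turn=[[0,0,0],[0,0,-0.6],[0,0,-0.6],[0,0,-0.6],[0,0,-0.6],[0,0,0]], xyz=[[-0.04,0,0],[-0.128,-0.017,0],[-0.128,-0.017,0],[-0.128,-0.017,0],[-0.128,-0.017,0],[0,0,0]], claw=[0,0,0,0,0,0])

```text
time_s: 19.7
position: [0.5452, -0.0115, 0.0345]
tool_rot: [[-0.902, 0.431, -0.001], [0.431, 0.902, 0.001], [0.001, 0.0, -1.0]]
ft_force: [-3.1, 3.6, 1.8]
grip_width: -0.0
gripper_force: 1.8
```

```bash
cat >> h.py <<'E'
def push(th):
    a=np.radians(232.7)+th; u=np.array([np.cos(a),np.sin(a)]); n=np.array([-u[1],u[0]])
    X=np.array([.611,.0962])+.122*u-.016*n; s=env.observe()
    go(X[0],X[1],s["position"][2],np.degrees(a)-180)
    R=np.array(s["tool_rot"]); print("f tool",(R.T@np.array(s["ft_force"])).round(2))
E
python3 - <<'E'
from h import *
push(.209)
E
```

```text
pos [ 0.5452 -0.0115  0.0345] yang 64.46 t 19.7 w -4.117798465309375e-06 turnz -0.04 xyz now-axes [0.05 0.07 0.  ] after-turn [0.05 0.07 0.  ]
f tool [ 4.37  1.92 -1.78]
```

>>> arm_command(turn=[[0,0,-0.6],[0,0,-0.6],[0,0,-0.6],[0,0,-0.6],[0,0,-0.6],[0,0,-0.6],[0,0,-0.6],[0,0,-0.6],[0,0,0]], xyz=[[-0.12,0,0],[-0.12,0,0],[-0.12,0,0],[-0.12,0,0],[-0.128,0,0],[-0.128,0,0],[-0.128,0,0],[-0.128,0,0],[0,0,0]], claw=[0,0,0,0,0,0,0,0,0])

```text
time_s: 20.6
position: [0.5919, -0.0251, 0.0342]
tool_rot: [[-1.0, 0.028, -0.003], [0.028, 1.0, -0.001], [0.003, -0.001, -1.0]]
ft_force: [-6.2, -3.6, 0.2]
grip_width: -0.0004
gripper_force: 2.8
```

```bash
python3 - <<'E'
from h import *
push(.628); push(.82)
E
```

```text
pos [ 0.5919 -0.0251  0.0342] yang 88.42 t 20.6 w -0.00035587737360227146 turnz -0.05 xyz now-axes [-0.01 -0.01 -0.  ] after-turn [-0.01 -0.01  0.  ]
f tool [ 6.08 -3.73 -0.2 ]
pos [ 0.5919 -0.0251  0.0342] yang 88.42 t 20.6 w -0.00035587737360227146 turnz -2.25 xyz now-axes [-0.48 -0.02 -0.  ] after-turn [-0.46 -0.11  0.  ]
f tool [ 6.08 -3.73 -0.2 ]
```

>>> arm_command(turn=[[0,0,-0.5],[0,0,-0.6],[0,0,-0.6],[0,0,-0.5],[0,0,0],[0,0,0],[0,0,0],[0,0,0]], xyz=[[-0.12,-0.01,0],[-0.12,-0.01,0],[-0.12,-0.02,0],[-0.11,-0.02,0],[0,0,0],[0,0,0],[0,0,0],[0,0,0]], claw=[0,0,0,0,0,0,0,0])

```text
time_s: 21.4
position: [0.6149, -0.0268, 0.0342]
tool_rot: [[-0.987, -0.162, -0.004], [-0.162, 0.987, -0.001], [0.004, -0.0, -1.0]]
ft_force: [-5.5, -2.4, 0.8]
grip_width: 0.0003
gripper_force: 3.2
```

```bash
python3 - <<'E'
from h import *
push(.82)
im,d,c=grab("wrist","w6.png")
im2,d2,c2=grab("top"); P=cloud(d2,c2)
hsv=cv2.cvtColor(im,cv2.COLOR_BGR2HSV); P=cloud(d,c)
k=((hsv[...,0]<8)|(hsv[...,0]>172))&(hsv[...,1]>130)&(P[...,2]>.085)&(P[...,2]<.1)&(P[...,1]<.02)
r=cv2.minAreaRect(P[k][:,:2].astype(np.float32)*1000); print(k.sum(),r)
q=np.nanmedian(P[k],0); print("arm angle", (np.degrees(np.arctan2(q[1]-.0962,q[0]-.611))%360-232.7)*np.pi/180)
o=np.load("top1.npz")["im"]; D=cv2.absdiff(im2,o).max(-1)>50
n,l,st,ce=cv2.connectedComponentsWithStats(D.astype(np.uint8))
print([(st[i,4].item(),ce[i].round().tolist()) for i in range(1,n) if st[i,4]>40])
E
```

```text
pos [ 0.6149 -0.0268  0.0342] yang 99.34 t 21.4 w 0.0003144000651522048 turnz -0.07 xyz now-axes [-0.02 -0.   -0.  ] after-turn [-0.02 -0.    0.  ]
f tool [ 5.81 -1.5  -0.8 ]
1 ((603.87060546875, -29.24114418029785), (0.0, 0.0), 0.0)
arm angle 0.5942346683634002
[(5474, [309.0, 199.0]), (116, [382.0, 156.0]), (793, [369.0, 194.0]), (20123, [210.0, 377.0]), (61, [349.0, 214.0]), (168, [353.0, 252.0]), (881, [490.0, 259.0]), (287, [371.0, 258.0]), (170, [161.0, 254.0]), (1453, [160.0, 273.0]), (100, [260.0, 262.0]), (73, [117.0, 294.0]), (332, [276.0, 330.0]), (177, [176.0, 341.0]), (303, [321.0, 345.0]), (2879, [21.0, 447.0]), (615, [311.0, 473.0])]
```

View pics/w6.png

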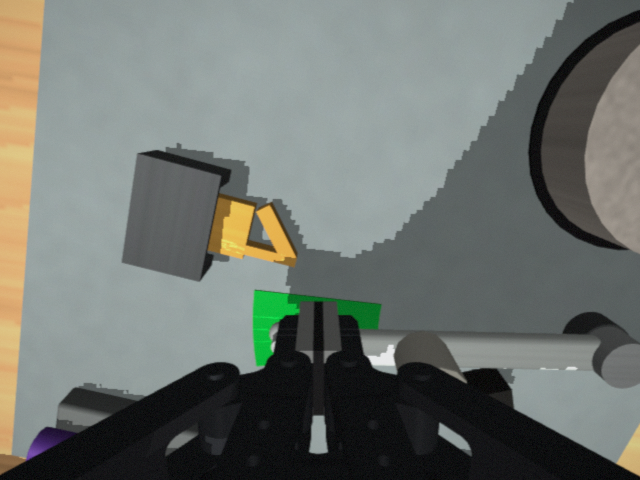

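The arm's nose stands mid-green-zone at (275,337), well past the brass pawl tip at (295,265). The fingers press with a steady 6 N or so, and both foams are in the bin. Handing in.

```bash
python3 -c "
from rig import env
print(env.close_job())"
```

```text
the job is handed in; nothing more can be done
None
```

I handed the job in at about 21.5 s: both foam chunks are in the blue bin, and the closed fingers hold the tensioner tab over the green zone at about 0.82 rad with about 6 N, clear of the pawl; the hand-in returned no verdict, and I did not re-measure the bystanders at the end.

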